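# Put the loading caps away in their storage plates

## Task

The tests are over: put the four steel loading caps away, each standing upright and flat on the floor of the recess that has its own shape and size. Leave the glass jar and the soil tin standing where they are.

Things in the scene. Friction and masses are not known exactly. Their poses are not given: they have to be found in the camera images.
- cap_round_small: loose plain steel loading cap (round, foot 38 mm diameter, 14 mm thick) with an upright round stem, 18 mm diameter, on its centre from 14 to 46 mm above the underside; 0.1 to 0.42 kg. Origin: centre of the underside; z up. Stands on the table at the start, foot down.
- cap_round_large: loose plain steel loading cap (round, foot 60 mm diameter, 14 mm thick) with an upright round stem, 18 mm diameter, on its centre from 14 to 46 mm above the underside; 0.1 to 0.42 kg. Origin: centre of the underside; z up. Stands on the table at the start, foot down.
- cap_square: loose plain steel loading cap (square, foot 46 x 46 mm, 14 mm thick) with an upright lug, 30 mm long along its x and 14 mm thick along its y (pinch it across y), on its centre from 14 to 46 mm above the underside; 0.1 to 0.42 kg. Origin: centre of the underside; z up. Stands on the table at the start, foot down.
- cap_oblong: loose plain steel loading cap (oblong, foot 68 mm (along its x) x 28 mm (along its y), 14 mm thick) with an upright lug, 30 mm long along its x and 14 mm thick along its y (pinch it across y), on its centre from 14 to 46 mm above the underside; 0.1 to 0.42 kg. Origin: centre of the underside; z up. Stands on the table at the start, foot down.
- cradle_round_small: fixed black storage plate 96 x 96 mm, 13 mm thick, with one small round recess, 50 mm diameter, at its centre, 8 mm deep with a cork-coloured floor 5 mm above the table: 6 mm larger all round than its cap. Origin: centre of the plate's underside on the table; z up.
- cradle_round_large: fixed black storage plate 96 x 96 mm, 13 mm thick, with one large round recess, 72 mm diameter, at its centre, 8 mm deep with a cork-coloured floor 5 mm above the table: 6 mm larger all round than its cap. Origin: centre of the plate's underside on the table; z up.
- cradle_square: fixed black storage plate 96 x 96 mm, 13 mm thick, with one square recess, 58 x 58 mm, sides along its x and y, at its centre, 8 mm deep with a cork-coloured floor 5 mm above the table: 6 mm larger all round than its cap. Origin: centre of the plate's underside on the table; z up.
- cradle_oblong: fixed black storage plate 96 x 96 mm, 13 mm thick, with one oblong recess, 80 mm (along its x) x 40 mm (along its y), at its centre, 8 mm deep with a cork-coloured floor 5 mm above the table: 6 mm larger all round than its cap. Origin: centre of the plate's underside on the table; z up.
- jar: small closed amber glass jar with white cap, 42 mm diameter, 55 mm tall, standing among the caps and plates; a bystander. Origin: centre of its underside.
- tin: small open aluminium tin of soil, 44 mm diameter, 35 mm tall, standing among the caps and plates; a bystander. Origin: centre of its underside.

How it is judged (in metres and radians):
At the end, for the whole second after the job is handed in: Each cap sits upright (within 0.1 rad) in the recess of its own shape and size, its underside on the recess floor (less than 8 mm above the plate's underside; the floor is at 5 mm), centre within 10 mm of the plate's centre, released and at rest (horizontal distance between cap_round_small and cradle_round_small below 0.01 m and z of cap_round_small in the frame of cradle_round_small below 0.008 m and angle between each of cap_round_small, cap_round_large, cap_square, cap_oblong's own z axis and vertical below 0.1 rad and linear speed of each of cap_round_small, cap_round_large, cap_square, cap_oblong below 0.02 m/s and horizontal distance between cap_round_large and cradle_round_large below 0.01 m and z of cap_round_large in the frame of cradle_round_large below 0.008 m and horizontal distance between cap_square and cradle_square below 0.01 m and z of cap_square in the frame of cradle_square below 0.008 m and horizontal distance between cap_oblong and cradle_oblong below 0.01 m and z of cap_oblong in the frame of cradle_oblong below 0.008 m); the robot touches nothing.
It fails at once if the jar is pushed aside or knocked over (distance of jar from where it was at the start of the episode above 0.03 m or angle between jar's own z axis and vertical above 0.35 rad).
It fails at once if the tin is pushed aside or knocked over (distance of tin from where it was at the start of the episode above 0.03 m or angle between tin's own z axis and vertical above 0.35 rad).
It also fails if it takes over 136 s, if anything falls off the work surface, if the arm or the gripper's body presses on something with over 40 N, if the wrist force passes 120 N, or if a joint passes its speed limit or range.

## Robot

A 6-joint arm with a two-finger parallel gripper is mounted at the origin on the work surface. World frame = base frame: x ahead of the robot, y to its left, z up, the work surface at z = 0. Lengths are in mm, angles in degrees, forces in N, time in s.
With the tool pointing down it reaches from about 350 to 850 mm from the base axis. Payload 8.1 kg.
Tool frame: the origin (TCP) lies at the very end of the fingers, on their centre line; the grasp point (between the pads) lies 19 mm behind it (r.grip_point_offset is the distance from the TCP to the grasp point, in mm); z points along the fingers, y is the line along which they close (so a half turn about z gives the same grasp; the last joint's range is limited). The gripper opens to 85 mm and grips with 20 to 120 N. Pads are 22 mm wide; open, the fingers measure 114 mm over their backs; the gripper's body (76 mm by 85 mm) begins 54 mm behind the grasp point. The pads swing forward as they close: fully open they stand 13 mm farther back than shut.
Start: joints at [-76.627, 7.471, 85.268, -0, 87.261, -4.893], TCP at [188.076, -569.765, 231.292] pointing down, gripper open.
Joint ranges: [-169.43, 169.43], [-51.17, 129.36], [1.28, 143.12], [-76.62, 256.62], [0, 156.53], [-152.29, 152.29]. Speed limits (degrees/s): [136.94, 136.94, 159.86, 180, 180, 180].

## Interface

Orientations are given as [roll, pitch, yaw] about the fixed x, y, z axes, in that order (R = Rz(yaw) Ry(pitch) Rx(roll)).
In Python, from bench import status, eyes, r gives the robot as it stands.
- The arm moves only by the shell command python3 -m handwheel 'ROWS' [FORCE]. ROWS is a JSON object whose one key "series" holds a list that holds one entry, the list of rows, each a list of 7 numbers: the shift along the tool's x, y, z in cm, then the turn, a rotation vector about the tool's x, y, z in rad, then the opening, from 0 (shut) to 1 (fully open). In form: {"series": [[[tx, ty, tz, rx, ry, rz, claw], ...]]}. A call has 1 to 12 rows; each row is the pose to reach, as a shift and turn from the pose commanded when the call began, along the tool's axes at that moment; what a row does not reach only later rows make up. A row lasts 1/8 s, in which the tool goes at most 62.5 mm and 10.7 degrees, less where a joint would pass 70% of its speed; a pose out of reach is approached as far as the arm can. A call with a gripper value outside its range is refused whole. The fingers move at their own pace and stop on an object; FORCE is the grip in N (left out, the last holds). Time passes only in rows, so rows that repeat a pose let the fingers close. It gives the time, the measured TCP pose, the force, the opening and the grip force at its end, in the units of the state.
- status.sense(): the state, without advancing time (a new reading comes with each control period).
- eyes.snapshot(name): name is "side" or "top" or "wrist"; returns a dict with "img" (384x512x3 uint8, red, green, blue), "mtx" (3x3 intrinsics, pixels), "R" (3x3) and "t" (3): a world point X has camera coordinates R X + t. Camera axes: x right, y down, z forward; pixel columns grow to the right and rows downward; lengths in mm; the calibration is good to about 2 mm. A picture is of the moment at which its call begins. There is no depth.
- r.hand_in(): hands the job in; it is judged then, once.
The state is a dict: "time": time; "joint_pos": joint angles; "qd": joint speeds; "joint_efforts": joint torques, N m; "tool_pos": TCP position; "tcp_rot": TCP orientation; "ft_force": force on the tool from outside, world axes, zero at the start; "wrist_torque": the same for the moment, N m; "finger_gap": finger opening in mm; "grip_force": force on a finger pad.
Only numpy, scipy, OpenCV 4.12 (cv2) and the standard library are available. Lean on these libraries where they do the work, as an engineer would, in place of code of your own. Each camera call takes 0.05 s, during which the arm holds its last target. There are 200 camera calls.

## Working session

There is one attempt and no reset: what is moved stays moved. The work goes in short steps, Python scripts to look and compute and a shell command to move; the robot and the scene stay as the last step left them, time stands still between calls to the robot, and variables do not carry over. Pictures are saved under pics/ and viewed, at most 14 in all, crops included, and the job is handed in when it is done.

```bash
mkdir -p pics
python3 - <<'E'
from bench import status, eyes, r
import cv2
s=status.sense(); print(s['time'],s['tool_pos'],s['tcp_rot'],s['finger_gap'])
for n in('top','side'):
    d=eyes.snapshot(n); cv2.imwrite(f'pics/{n}0.png',cv2.resize(d['img'][:,:,::-1],(800,600),interpolation=cv2.INTER_CUBIC)); print(n,d['mtx'],d['R'],d['t'])
E
```

```text
0.0 [ 187.94561769 -569.21771832  230.23729331] [-1.79893316e+02 -7.32290372e-03  1.82675986e+01] 84.92183142862004
top [[420.18544712   0.         251.02609781]
 [  0.         420.18544712 184.04691569]
 [  0.           0.           1.        ]] [[-0.02753367 -0.99917586 -0.02982441]
 [-0.98870125  0.03161871 -0.14652677]
 [ 0.14734902  0.02545302 -0.988757  ]] [ 21.71214431 518.28488541 882.6412029 ]
side [[457.74634941   0.         253.6691798 ]
 [  0.         457.74634941 187.7419942 ]
 [  0.           0.           1.        ]] [[-0.85671693 -0.51557678 -0.01472002]
 [-0.31387335  0.54377468 -0.77832681]
 [ 0.4092916  -0.66218554 -0.62768678]] [460.2058181  227.1798256  745.05026413]
```

View pics/top0.png

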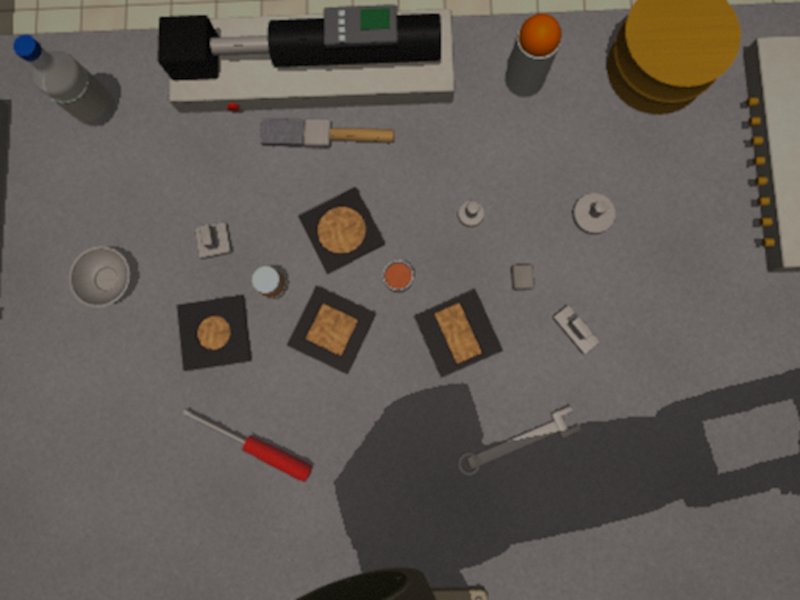

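View pics/side0.png

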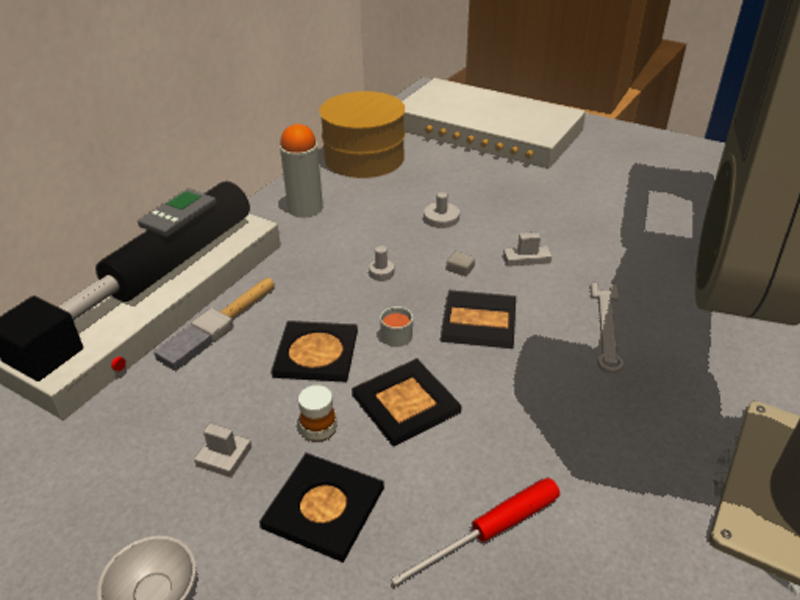

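The top view shows all caps and cradles: the square cap at (212,240), small round (471,212), large round (596,211), oblong (577,329). The cradles are small (214,333), large (341,230), square (331,329) and oblong (458,332). The jar is at (267,280), the tin at (398,275), and a loose grey block at (522,276). I'll enlarge for precision.

```bash
cat > h.py <<'E'
from bench import status, eyes, r
import cv2, numpy as np
def ray(d,u,v,z):
    "world point at height z seen at native pixel u,v"
    K,R,t=map(np.array,(d['mtx'],d['R'],d['t']))
    c=-R.T@t; w=R.T@np.linalg.solve(K,[u,v,1]); return c+w*(z-c[2])/w[2]
def proj(d,X):
    p=d['mtx']@(d['R']@np.array(X,float)+d['t']); return p[:2]/p[2]
E
python3 - <<'E'
from h import *
d=eyes.snapshot('top'); im=d['img'][:,:,::-1]
cv2.imwrite('pics/a.png',cv2.resize(im[115:245,110:250],None,fx=5.6,fy=4.6*5.6/5.6,interpolation=cv2.INTER_CUBIC))
cv2.imwrite('pics/b.png',cv2.resize(im[115:245,260:400],None,fx=5.6,fy=4.6,interpolation=cv2.INTER_CUBIC))
hsv=cv2.cvtColor(d['img'],cv2.COLOR_RGB2HSV)
m=cv2.inRange(hsv,(8,70,90),(25,255,255)); m[:110]=0; m[250:]=0
for c in cv2.findContours(m,0,1)[0]:
    if cv2.contourArea(c)>150:
        (u,v),wh,a=cv2.minAreaRect(c); b=[ray(d,*p,5)[:2] for p in cv2.boxPoints(((u,v),wh,a))]
        print('cork',np.round((u,v),1),ray(d,u,v,5)[:2].round(1),np.round([np.linalg.norm(b[1]-b[0]),np.linalg.norm(b[2]-b[1])],1),[round(float(np.degrees(np.arctan2(*(b[i+1]-b[i])[::-1]))),1) for i in (0,1)])
m=cv2.inRange(hsv,(0,0,0),(180,255,50)); m[:110]=0; m[245:]=0; m=cv2.morphologyEx(m,cv2.MORPH_CLOSE,np.ones((3,3)))
for c in cv2.findContours(m,0,1)[0]:
    if 800<cv2.contourArea(c)<4000:
        (u,v),wh,a=cv2.minAreaRect(c); b=[ray(d,*p,13)[:2] for p in cv2.boxPoints(((u,v),wh,a))]
        print('plate',ray(d,u,v,13)[:2].round(1),np.round([np.linalg.norm(b[1]-b[0]),np.linalg.norm(b[2]-b[1])],1),round(float(np.degrees(np.arctan2(*(b[1]-b[0])[::-1]))),1))
E
```

```text
cork [136.5 212.5] [466.8 268.8] [47.5 46.2] [-45.6, -135.5]
cork [292.6 212.8] [455.6 -84.4] [40.9 80.1] [-67.9, -158.8]
cork [212.  210.5] [466.1  96.9] [58.5 58.3] [-27.4, -118.2]
cork [254.5 176. ] [542.   -1.3] [38.9 36.9] [-91.9, 178.2]
cork [218.  146.5] [613.7  81. ] [69.8 68.5] [-92.1, 178.8]
plate [466.4 266.1] [100.9  95.5] -83.6
plate [455.2 -84. ] [94.5 93.1] -68.0
plate [466.   96.2] [93.9 95.4] -26.0
plate [611.   79.6] [94.4 96.1] -63.9
```

View pics/a.png

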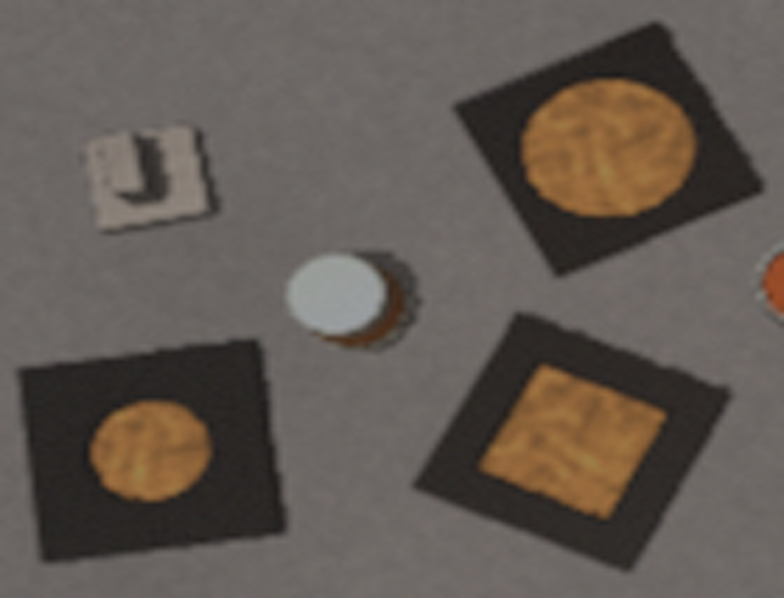

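View pics/b.png

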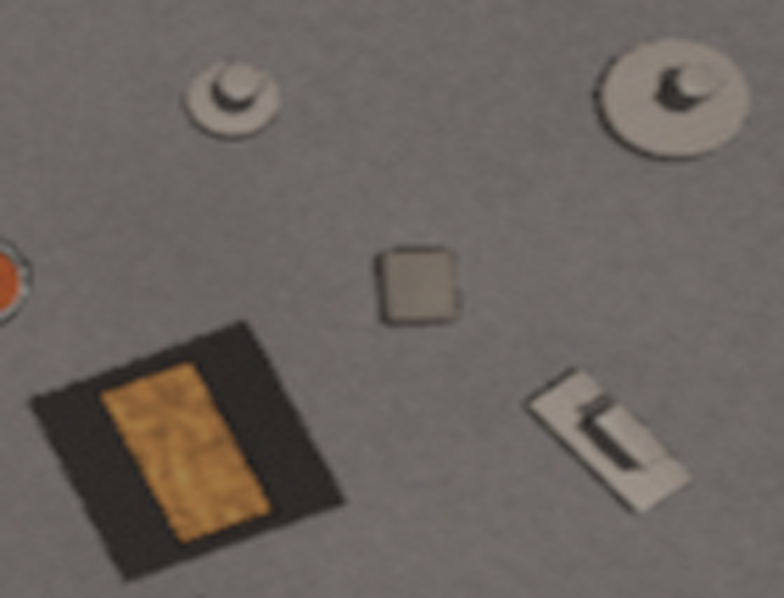

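Feet tops (crop px): square corners (85,142), (198,125), (212,212), (104,232); small round centre (232,99); large round (675,98); oblong corners (578,368), (692,480), (645,513), (527,402). Now I'll convert those and check the sizes.

```bash
cat > m.py <<'E'
from h import *
d=eyes.snapshot('top')
def P(p,off,z): return ray(d,(p[0]+.5)/5.6-.5+off,(p[1]+.5)/4.6-.5+115,z)[:2]
A,B=110,260
def poly(n,ps,o,z):
    q=np.array([P(p,o,z) for p in ps]); e=np.roll(q,-1,0)-q
    print(n,q.mean(0).round(1),np.linalg.norm(e,axis=1).round(1),np.degrees(np.arctan2(e[:,1],e[:,0])).round(1))
poly('square',[(85,142),(198,125),(212,212),(104,232)],A,14)
poly('oblong',[(578,368),(692,480),(645,513),(527,402)],B,14)
for n,c,w,o in(('small',(232,99),((185,99),(280,99)),B),('large',(675,98),((603,98),(748,98)),B)):
    print(n,P(c,o,14).round(1),np.linalg.norm(P(w[0],o,14)-P(w[1],o,14)).round(1))
print('stem tops s,l',P((241,82),B,46).round(1),P((698,80),B,46).round(1))
print('jar',P((337,293),A,55).round(1),'tin',ray(d,398/1.5625,275/1.5625,35)[:2].round(1))
for n,ps,o in(('c_small',[(20,370),(257,340),(286,532),(43,560)],A),('c_large',[(455,105),(660,22),(765,187),(557,275)],A),('c_sq',[(518,314),(730,393),(630,570),(415,487)],A),('c_obl',[(30,402),(245,322),(345,502),(125,580)],B)): poly(n,ps,o,13)
poly('lug sq',[(90,137),(132,130),(142,190),(110,196)],A,46)
E
python3 m.py
```

```text
square [602.3 268.2] [47.3 45.1 45.2 47. ] [ -81.4 -172.1  101.    10.6]
oblong [ 455.2 -251.4] [68.8 24.7 69.3 26.5] [-143.5  128.    38.   -53.1]
small [ 629.2 -110.2] 38.6
large [ 623.3 -289. ] 58.2
stem tops s,l [ 629.  -110.9] [ 623.6 -289.3]
jar [534.5 181.8] tin [536.9  -2.3]
c_small [466.3 266.1] [97.3 95.2 98.1 94. ] [ -83.  -172.6   96.3    6.9]
c_large [611.8  79.3] [94.1 95.4 94.9 96.7] [ -64.9 -154.5  115.9   25. ]
c_sq [465.8  96.1] [94.5 94.2 95.3 93.7] [-116.2  153.8   63.6  -26.7]
c_obl [455.3 -84.2] [94.7 95.4 94.7 93.4] [ -67.3 -158.3  111.5   21.7]
lug sq [602.3 271. ] [17.  30.1 13.  30.6] [ -80.2 -171.6  101.2   16. ]
```

```bash
cat > go.py <<'E'
import sys; from h import *
s=status.sense(); p=np.array(s['tool_pos']); y=s['tcp_rot'][2]
print('t %.1f'%s['time'],p.round(1),np.round(s['tcp_rot'],1),'gap %.1f grip %.1f'%(s['finger_gap'],s['grip_force']),'F',np.round(s['ft_force'],1))
c,q=np.cos(np.radians(y)),np.sin(np.radians(y))
for a in sys.argv[1:]:
    X,Y,Z,W=map(float,a.split(',')); D=np.array([X,Y,Z])-p
    print(a,np.round([(c*D[0]+q*D[1])/10,(q*D[0]-c*D[1])/10,-D[2]/10],2),'rz %.3f'%(-np.radians((W-y+180)%360-180)))
E
python3 go.py 455.2,-251.4,110,37.5 455.2,-251.4,20,37.5
```

```text
t 0.2 [ 188.  -569.4  230.6] [-179.9   -0.    18.3] gap 85.6 grip 0.0 F [-0.3 -0.4 -0.4]
455.2,-251.4,110,37.5 [ 35.34 -21.83  12.06] rz -0.336
455.2,-251.4,20,37.5 [ 35.34 -21.83  21.06] rz -0.336
```

```bash
python3 -m handwheel '{"series":[[[35.3,-21.8,12,0,0,-0.336,0.7],[35.3,-21.8,12,0,0,-0.336,0.7],[35.3,-21.8,12,0,0,-0.336,0.7],[35.3,-21.8,12,0,0,-0.336,0.7],[35.3,-21.8,12,0,0,-0.336,0.7],[35.3,-21.8,12,0,0,-0.336,0.7],[35.3,-21.8,12,0,0,-0.336,0.7],[35.3,-21.8,12,0,0,-0.336,0.7],[35.3,-21.8,12,0,0,-0.336,0.7],[35.3,-21.8,12,0,0,-0.336,0.7],[35.3,-21.8,12,0,0,-0.336,0.7],[35.3,-21.8,12,0,0,-0.336,0.7]]]}' 40
python3 go.py 455.2,-251.4,20,37.5
python3 - <<'E'
from h import *
d=eyes.snapshot('wrist'); cv2.imwrite('pics/w1.png',d['img'][:,:,::-1])
print([proj(d,[455.2,-251.4,z]).round() for z in (14,46)])
E
```

```text
time: 1.7
tool_pos: [454.7, -252.9, 111.6]
tcp_rot: [180.0, -0.0, 37.4]
ft_force: [0.3, -0.0, 0.8]
finger_gap: 59.9
grip_force: 0.0
t 1.7 [ 454.7 -252.9  111.6] [180.   -0.   37.4] gap 59.9 grip 0.0 F [ 0.3 -0.   0.8]
455.2,-251.4,20,37.5 [ 0.13 -0.09  9.16] rz -0.001
[array([253., 188.]), array([253., 201.])]
```

View pics/w1.png

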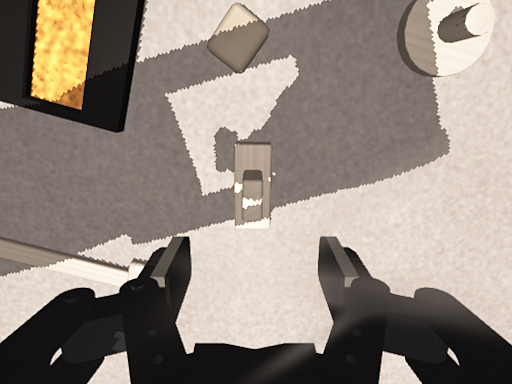

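In the wrist view the oblong foot spans columns 235–271 and rows 143–228, so its centre is (253,185) against (253,188) predicted. It's also aligned with the fingers, so I'll descend and grip.

```bash
python3 -m handwheel '{"series":[[[0.1,-0.1,4.6,0,0,0,0.7],[0.1,-0.1,7,0,0,0,0.7],[0.1,-0.1,8.5,0,0,0,0.7],[0.1,-0.1,9.1,0,0,0,0.7],[0.1,-0.1,9.1,0,0,0,0.5],[0.1,-0.1,9.1,0,0,0,0.1],[0.1,-0.1,9.1,0,0,0,0],[0.1,-0.1,9.1,0,0,0,0],[0.1,-0.1,9.1,0,0,0,0],[0.1,-0.1,9.1,0,0,0,0],[0.1,-0.1,9.1,0,0,0,0],[0.1,-0.1,9.1,0,0,0,0]]]}' 60
python3 go.py 455.2,-251.4,110,37.5 455.3,-84.3,110,21.7
```

```text
time: 3.25
tool_pos: [455.9, -251.2, 21.4]
tcp_rot: [179.9, -0.0, 37.5]
ft_force: [-0.5, 0.7, 7.0]
finger_gap: 13.2
grip_force: 60.0
t 3.2 [ 455.9 -251.2   21.4] [179.9  -0.   37.5] gap 13.2 grip 60.0 F [-0.5  0.7  7. ]
455.2,-251.4,110,37.5 [-0.07 -0.03 -8.86] rz 0.000
455.3,-84.3,110,21.7 [ 10.12 -13.28  -8.86] rz 0.276
```

```bash
python3 -m handwheel '{"series":[[[0,0,-3,0,0,0,0],[0,0,-6,0,0,0,0],[0,0,-8,0,0,0,0],[3,-4,-8,0,0,0.1,0],[6,-8,-8,0,0,0.2,0],[8.5,-11,-8,0,0,0.276,0],[10.1,-13.3,-8,0,0,0.276,0],[10.1,-13.3,-8,0,0,0.276,0],[10.1,-13.3,-8,0,0,0.276,0],[10.1,-13.3,-8,0,0,0.276,0]]]}'
python3 go.py 455.3,-84.3,27,21.7
python3 - <<'E'
from h import *
d=eyes.snapshot('wrist'); cv2.imwrite('pics/w2.png',d['img'][:,:,::-1])
print([proj(d,[455.3,-84.3,z]).round() for z in (5,13,90)])
E
```

```text
time: 4.5
tool_pos: [454.2, -84.5, 100.2]
tcp_rot: [180.0, 0.0, 21.6]
ft_force: [0.7, 0.5, -2.9]
finger_gap: 12.8
grip_force: 59.4
t 4.5 [454.2 -84.5 100.2] [180.    0.   21.6] gap 12.8 grip 59.4 F [ 0.7  0.5 -2.9]
455.3,-84.3,27,21.7 [0.11 0.02 7.32] rz -0.001
[array([255., 189.]), array([255., 192.]), array([255., 237.])]
```

View pics/w2.png

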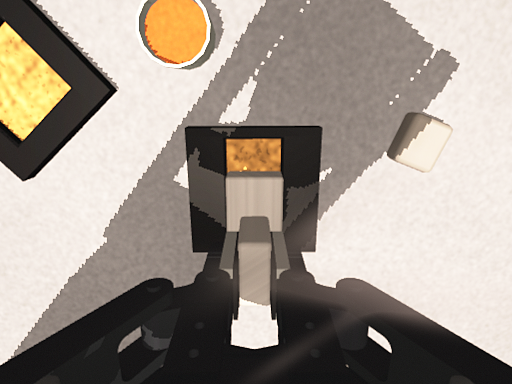

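The oblong cap is held level above its recess. The plate centre is at about (254,189) as predicted, and the edges are parallel. Lowering.

```bash
python3 -m handwheel '{"series":[[[0.1,0,3,0,0,0,0],[0.1,0,5,0,0,0,0],[0.1,0,6.3,0,0,0,0],[0.1,0,7,0,0,0,0],[0.1,0,7.3,0,0,0,0],[0.1,0,7.35,0,0,0,0],[0.1,0,7.35,0,0,0,0]]]}'
python3 -m handwheel '{"series":[[[0,0,0,0,0,0,0.3],[0,0,0,0,0,0,0.6],[0,0,0,0,0,0,0.6],[0,0,0,0,0,0,0.6],[0,0,-4,0,0,0,0.6],[0,0,-9,0,0,0,0.6],[0,0,-9,0,0,0,0.6]]]}'
python3 go.py 623.4,-289.1,95,0 623.4,-289.1,20,0
```

```text
time: 5.42
tool_pos: [455.7, -83.5, 27.4]
tcp_rot: [180.0, -0.0, 21.7]
ft_force: [-0.1, -0.3, -2.5]
finger_gap: 12.6
grip_force: 59.4
time: 6.3
tool_pos: [458.5, -84.3, 121.6]
tcp_rot: [179.7, -0.4, 21.7]
ft_force: [0.5, -0.1, -1.1]
finger_gap: 51.3
grip_force: 0.0
t 6.3 [458.5 -84.3 121.6] [179.7  -0.4  21.7] gap 51.3 grip 0.0 F [ 0.5 -0.1 -1.1]
623.4,-289.1,95,0 [ 7.75 25.12  2.66] rz 0.379
623.4,-289.1,20,0 [ 7.75 25.12 10.16] rz 0.379
```

```bash
python3 -m handwheel '{"series":[[[7.8,25.1,3,0,0,0,0.6],[7.8,25.1,3,0,0,0,0.6],[7.8,25.1,3,0,0,0,0.6],[7.8,25.1,3,0,0,0,0.6],[7.8,25.1,3,0,0,0,0.6],[7.8,25.1,3,0,0,0,0.6],[7.8,25.1,3,0,0,0,0.6],[7.8,25.1,3,0,0,0,0.6],[7.8,25.1,3,0,0,0,0.6]]]}'
python3 go.py 623.4,-289.1,21,21.7
python3 - <<'E'
from h import *
d=eyes.snapshot('wrist'); e=eyes.snapshot('top')
a=cv2.resize(d['img'][:,:,::-1],(533,400)); b=cv2.resize(e['img'][180:245,260:325,::-1],(260,400)); cv2.imwrite('pics/w3.png',np.hstack([a,b]))
print([proj(d,[623.4,-289.1,z]).round()*400/384 for z in (14,46)])
E
```

```text
time: 7.42
tool_pos: [620.5, -287.1, 87.5]
tcp_rot: [180.0, -0.0, 21.7]
ft_force: [0.5, 0.7, -0.1]
finger_gap: 51.4
grip_force: 0.0
t 7.4 [ 620.5 -287.1   87.5] [180.   -0.   21.7] gap 51.4 grip 0.0 F [ 0.5  0.7 -0.1]
623.4,-289.1,21,21.7 [0.2  0.3  6.65] rz 0.001
[array([268.75      , 205.20833333]), array([269.79166667, 221.875     ])]
```

View pics/w3.png

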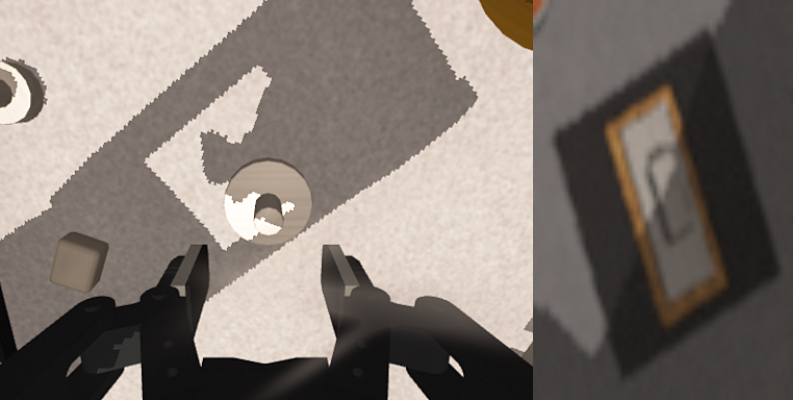

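The oblong cap sits in its recess with cork showing all round. The large cap's foot centre is (269,202) and its stem top (269,219), both where predicted. Gripping it.

```bash
python3 -m handwheel '{"series":[[[0.2,0.3,3,0,0,0,0.6],[0.2,0.3,5.5,0,0,0,0.6],[0.2,0.3,6.6,0,0,0,0.6],[0.2,0.3,6.6,0,0,0,0.6],[0.2,0.3,6.6,0,0,0,0.4],[0.2,0.3,6.6,0,0,0,0.1],[0.2,0.3,6.6,0,0,0,0],[0.2,0.3,6.6,0,0,0,0],[0.2,0.3,6.6,0,0,0,0],[0.2,0.3,6.6,0,0,0,0],[0.2,0.3,6.6,0,0,0,0]]]}' 60
python3 go.py 623.4,-289.1,110,21.7 611.9,79.8,110,21.7
```

```text
time: 8.9
tool_pos: [624.5, -290.2, 22.6]
tcp_rot: [179.9, -0.1, 21.7]
ft_force: [-1.4, 1.3, 5.2]
finger_gap: 15.8
grip_force: 58.8
t 8.9 [ 624.5 -290.2   22.6] [ 1.799e+02 -1.000e-01  2.170e+01] gap 15.8 grip 58.8 F [-1.4  1.3  5.2]
623.4,-289.1,110,21.7 [-0.06 -0.14 -8.74] rz 0.000
611.9,79.8,110,21.7 [ 12.51 -34.84  -8.74] rz 0.000
```

```bash
python3 -m handwheel '{"series":[[[0,0,-3,0,0,0,0],[0,0,-6,0,0,0,0],[0,0,-8.7,0,0,0,0],[2,-5,-8.7,0,0,0,0],[4,-10,-8.7,0,0,0,0],[6,-16,-8.7,0,0,0,0],[8,-22,-8.7,0,0,0,0],[10,-28,-8.7,0,0,0,0],[12,-33,-8.7,0,0,0,0],[12.5,-34.8,-8.7,0,0,0,0],[12.5,-34.8,-8.7,0,0,0,0],[12.5,-34.8,-8.7,0,0,0,0]]]}'
python3 -m handwheel '{"series":[[[0,0,0,0,0,0,0],[0,0,0,0,0,0,0]]]}'
python3 go.py 611.9,79.8,27.8,21.7
python3 - <<'E'
from h import *
d=eyes.snapshot('wrist'); cv2.imwrite('pics/w4.png',d['img'][:,:,::-1])
print([proj(d,[611.9,79.8,z]).round() for z in (5,13,90)])
E
```

```text
time: 10.4
tool_pos: [610.9, 78.6, 107.6]
tcp_rot: [180.0, 0.0, 21.7]
ft_force: [-0.8, 0.1, -3.8]
finger_gap: 15.7
grip_force: 59.4
time: 10.65
tool_pos: [611.0, 78.7, 107.8]
tcp_rot: [180.0, 0.0, 21.6]
ft_force: [-0.1, 0.5, -3.9]
finger_gap: 15.9
grip_force: 59.4
t 10.7 [611.   78.7 107.8] [180.    0.   21.6] gap 15.9 grip 59.4 F [-0.1  0.5 -3.9]
611.9,79.8,27.8,21.7 [ 0.12 -0.07  8.  ] rz -0.002
[array([253., 186.]), array([253., 189.]), array([253., 231.])]
```

View pics/w4.png

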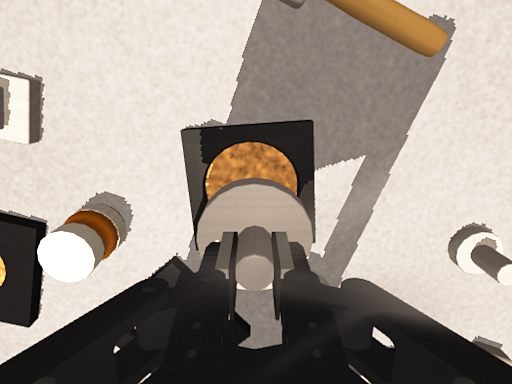

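The large cap is held over its plate. Cork columns 205–298 are centred at 251, within about 1 mm of prediction. Lowering and releasing.

```bash
python3 -m handwheel '{"series":[[[0.1,0,4,0,0,0,0],[0.1,0,6,0,0,0,0],[0.1,0,7.2,0,0,0,0],[0.1,0,7.7,0,0,0,0],[0.1,0,8,0,0,0,0],[0.1,0,8,0,0,0,0],[0.1,0,8,0,0,0,0]]]}'
python3 -m handwheel '{"series":[[[0,0,0,0,0,0,0.3],[0,0,0,0,0,0,0.6],[0,0,0,0,0,0,0.6],[0,0,0,0,0,0,0.6],[0,0,-4,0,0,0,0.6],[0,0,-8,0,0,0,0.6],[0,0,-8,0,0,0,0.6]]]}'
python3 go.py 629.1,-110.5,95,21.7
```

```text
time: 11.58
tool_pos: [612.4, 80.2, 28.6]
tcp_rot: [180.0, -0.1, 21.7]
ft_force: [0.5, -1.1, -2.3]
finger_gap: 16.0
grip_force: 59.5
time: 12.45
tool_pos: [615.0, 80.4, 112.7]
tcp_rot: [179.9, -0.4, 21.7]
ft_force: [1.3, -0.3, -0.8]
finger_gap: 51.3
grip_force: 0.0
t 12.4 [615.   80.4 112.7] [179.9  -0.4  21.7] gap 51.3 grip 0.0 F [ 1.3 -0.3 -0.8]
629.1,-110.5,95,21.7 [-5.75 18.25  1.77] rz 0.000
```

```bash
python3 -m handwheel '{"series":[[[-5.5,18.3,1.5,0,0,0,0.6],[-5.5,18.3,1.5,0,0,0,0.6],[-5.5,18.3,1.5,0,0,0,0.6],[-5.5,18.3,1.5,0,0,0,0.6],[-5.5,18.3,1.5,0,0,0,0.6],[-5.5,18.3,1.5,0,0,0,0.6],[-5.5,18.3,1.5,0,0,0,0.6],[-5.5,18.3,1.5,0,0,0,0.6]]]}'
python3 go.py 629.1,-110.5,21,21.7
python3 - <<'E'
from h import *
d=eyes.snapshot('wrist'); e=eyes.snapshot('top')
a=cv2.resize(d['img'][:,:,::-1],(533,400)); b=cv2.resize(e['img'][115:180,185:250,::-1],(260,400)); cv2.imwrite('pics/w5.png',np.hstack([a,b]))
print([proj(d,[629.1,-110.5,z]).round()*400/384 for z in (14,46)])
E
```

```text
time: 13.45
tool_pos: [628.5, -109.1, 92.9]
tcp_rot: [180.0, -0.0, 21.8]
ft_force: [-0.0, 0.4, -0.3]
finger_gap: 51.3
grip_force: 0.0
t 13.4 [ 628.5 -109.1   92.9] [180.   -0.   21.8] gap 51.3 grip 0.0 F [-0.   0.4 -0.3]
629.1,-110.5,21,21.7 [0.   0.15 7.19] rz 0.002
[array([266.66666667, 205.20833333]), array([267.70833333, 221.875     ])]
```

View pics/w5.png

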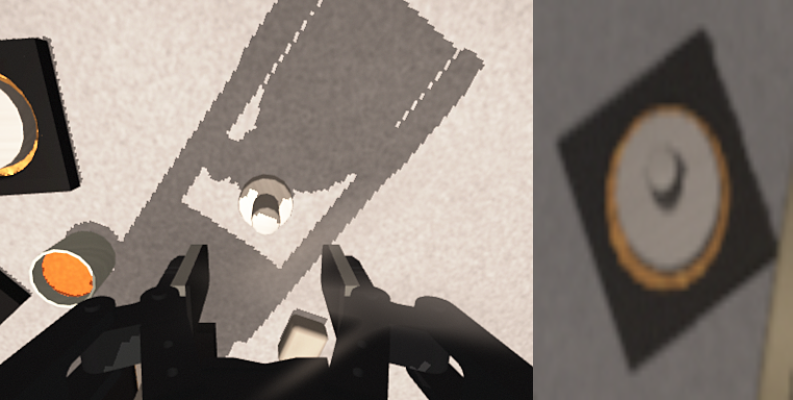

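The large cap is seated. The small cap is where predicted, foot centre (266,202). Gripping it.

```bash
python3 -m handwheel '{"series":[[[0,0.1,3,0,0,0,0.6],[0,0.1,6,0,0,0,0.6],[0,0.1,7.2,0,0,0,0.6],[0,0.1,7.2,0,0,0,0.6],[0,0.1,7.2,0,0,0,0.4],[0,0.1,7.2,0,0,0,0.1],[0,0.1,7.2,0,0,0,0],[0,0.1,7.2,0,0,0,0],[0,0.1,7.2,0,0,0,0],[0,0.1,7.2,0,0,0,0],[0,0.1,7.2,0,0,0,0]]]}' 60
python3 go.py 466.3,266.5,110,21.7
```

```text
time: 14.92
tool_pos: [630.1, -111.4, 22.7]
tcp_rot: [179.9, -0.1, 21.7]
ft_force: [-1.0, 0.7, 6.4]
finger_gap: 15.9
grip_force: 58.6
t 14.9 [ 630.1 -111.4   22.7] [ 1.799e+02 -1.000e-01  2.170e+01] gap 15.9 grip 58.6 F [-1.   0.7  6.4]
466.3,266.5,110,21.7 [ -1.24 -41.17  -8.73] rz 0.000
```

```bash
python3 -m handwheel '{"series":[[[0,0,-3,0,0,0,0],[0,0,-6,0,0,0,0],[0,0,-8.7,0,0,0,0],[0,-5,-8.7,0,0,0,0],[-0.4,-11,-8.7,0,0,0,0],[-0.6,-17,-8.7,0,0,0,0],[-0.8,-23,-8.7,0,0,0,0],[-1,-29,-8.7,0,0,0,0],[-1.2,-35,-8.7,0,0,0,0],[-1.2,-40,-8.7,0,0,0,0],[-1.2,-41.2,-8.7,0,0,0,0],[-1.2,-41.2,-8.7,0,0,0,0]]]}'
python3 -m handwheel '{"series":[[[0,0,0,0,0,0,0],[0,0,0,0,0,0,0],[0,0,0,0,0,0,0]]]}'
python3 go.py 466.3,266.5,28,21.7
python3 - <<'E'
from h import *
d=eyes.snapshot('wrist'); cv2.imwrite('pics/w6.png',d['img'][:,:,::-1])
print([proj(d,[466.3,266.5,z]).round() for z in (5,13,90)])
E
```

```text
time: 16.42
tool_pos: [465.0, 267.5, 107.8]
tcp_rot: [180.0, 0.0, 21.8]
ft_force: [0.1, -0.3, -2.6]
finger_gap: 15.7
grip_force: 59.1
time: 16.8
tool_pos: [465.7, 266.4, 107.8]
tcp_rot: [180.0, 0.0, 21.6]
ft_force: [0.8, -0.6, -1.0]
finger_gap: 15.8
grip_force: 59.1
t 16.8 [465.7 266.4 107.8] [180.    0.   21.6] gap 15.8 grip 59.1 F [ 0.8 -0.6 -1. ]
466.3,266.5,28,21.7 [0.06 0.01 7.98] rz -0.001
[array([254., 187.]), array([254., 190.]), array([255., 232.])]
```

View pics/w6.png

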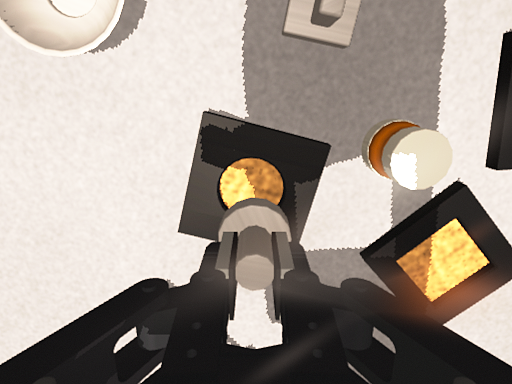

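The small cap is over its plate. The cork is centred at about (251.5,189), roughly 1.5 mm left of prediction, so I'll trim by 1 mm.

```bash
python3 -m handwheel '{"series":[[[0.1,-0.1,4,0,0,0,0],[0.1,-0.1,6,0,0,0,0],[0.1,-0.1,7.2,0,0,0,0],[0.1,-0.1,7.7,0,0,0,0],[0.1,-0.1,8,0,0,0,0],[0.1,-0.1,8,0,0,0,0],[0.1,-0.1,8,0,0,0,0]]]}'
python3 -m handwheel '{"series":[[[0,0,0,0,0,0,0.3],[0,0,0,0,0,0,0.6],[0,0,0,0,0,0,0.6],[0,0,0,0,0,0,0.6],[0,0,-4,0,0,0,0.6],[0,0,-8,0,0,0,0.6],[0,0,-8,0,0,0,0.6],[0,0,-8,0,0,0,0.6]]]}'
python3 go.py 602.3,268.6,95,9.3
```

```text
time: 17.73
tool_pos: [466.3, 268.8, 28.5]
tcp_rot: [-180.0, -0.1, 21.7]
ft_force: [-0.1, -0.3, -2.7]
finger_gap: 16.1
grip_force: 59.1
time: 18.73
tool_pos: [465.6, 268.5, 107.4]
tcp_rot: [180.0, 0.0, 21.7]
ft_force: [0.0, -0.1, -0.6]
finger_gap: 51.2
grip_force: 0.0
t 18.7 [465.6 268.5 107.4] [180.    0.   21.7] gap 51.2 grip 0.0 F [ 0.  -0.1 -0.6]
602.3,268.6,95,9.3 [12.71  5.04  1.24] rz 0.216
```

```bash
python3 -m handwheel '{"series":[[[12.7,5,1.2,0,0,0.216,0.6],[12.7,5,1.2,0,0,0.216,0.6],[12.7,5,1.2,0,0,0.216,0.6],[12.7,5,1.2,0,0,0.216,0.6],[12.7,5,1.2,0,0,0.216,0.6],[12.7,5,1.2,0,0,0.216,0.6],[12.7,5,1.2,0,0,0.216,0.6]]]}'
python3 go.py 602.3,268.6,21,9.3
python3 - <<'E'
from h import *
d=eyes.snapshot('wrist'); e=eyes.snapshot('top')
a=cv2.resize(d['img'][:,:,::-1],(533,400)); b=cv2.resize(e['img'][180:245,105:170,::-1],(260,400)); cv2.imwrite('pics/w7.png',np.hstack([a,b]))
print([proj(d,[602.3,268.6,z]).round()*400/384 for z in (14,46)])
E
```

```text
time: 19.6
tool_pos: [601.8, 269.4, 96.6]
tcp_rot: [-180.0, -0.0, 9.4]
ft_force: [0.0, -0.7, 0.2]
finger_gap: 50.8
grip_force: 0.0
t 19.6 [601.8 269.4  96.6] [-180.    -0.     9.4] gap 50.8 grip 0.0 F [ 0.  -0.7  0.2]
602.3,268.6,21,9.3 [0.03 0.09 7.56] rz 0.001
[array([265.625, 203.125]), array([265.625     , 219.79166667])]
```

View pics/w7.png

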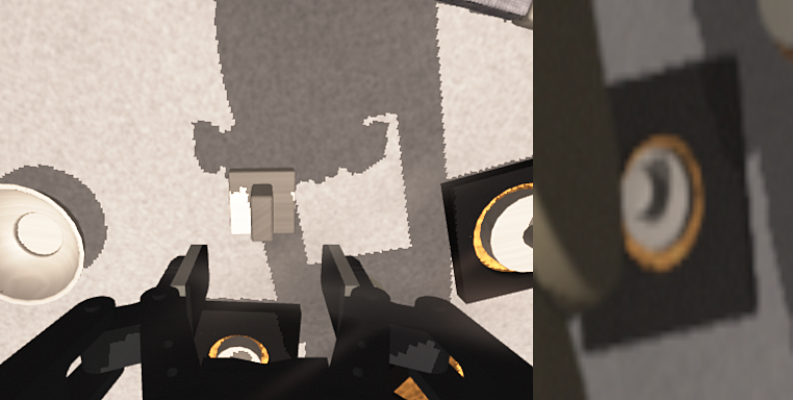

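The small cap is seated. The square cap's lug is centred at column 261, against 265 midway between the pads, so I'll shift 1 mm to −y of the tool and grip.

```bash
python3 -m handwheel '{"series":[[[0,-0.1,3,0,0,0,0.6],[0,-0.1,6,0,0,0,0.6],[0,-0.1,7.5,0,0,0,0.6],[0,-0.1,7.5,0,0,0,0.6],[0,-0.1,7.5,0,0,0,0.4],[0,-0.1,7.5,0,0,0,0.1],[0,-0.1,7.5,0,0,0,0],[0,-0.1,7.5,0,0,0,0],[0,-0.1,7.5,0,0,0,0],[0,-0.1,7.5,0,0,0,0],[0,-0.1,7.5,0,0,0,0]]]}' 60
python3 go.py 466,96.3,110,-26.4
```

```text
time: 21.08
tool_pos: [603.5, 270.5, 22.7]
tcp_rot: [-180.0, -0.2, 9.3]
ft_force: [-0.3, 0.6, 6.2]
finger_gap: 12.8
grip_force: 59.6
t 21.1 [603.5 270.5  22.7] [-180.    -0.2    9.3] gap 12.8 grip 59.6 F [-0.3  0.6  6.2]
466,96.3,110,-26.4 [-16.39  14.96  -8.73] rz 0.624
```

```bash
python3 -m handwheel '{"series":[[[0,0,-4,0,0,0,0],[0,0,-8,0,0,0,0],[0,0,-9.5,0,0,0,0],[-3,3,-9.5,0,0,0.1,0],[-7,6,-9.5,0,0,0.25,0],[-11,10,-9.5,0,0,0.4,0],[-15,13.5,-9.5,0,0,0.55,0],[-16.4,15,-9.5,0,0,0.624,0],[-16.4,15,-9.5,0,0,0.624,0],[-16.4,15,-9.5,0,0,0.624,0],[-16.4,15,-9.5,0,0,0.624,0],[-16.4,15,-9.5,0,0,0.624,0]]]}'
python3 go.py 466,96.3,28,-26.4
python3 - <<'E'
from h import *
d=eyes.snapshot('wrist'); cv2.imwrite('pics/w8.png',d['img'][:,:,::-1])
print([proj(d,[466,96.3,z]).round() for z in (5,13,90)])
E
```

```text
time: 22.58
tool_pos: [464.8, 96.0, 115.6]
tcp_rot: [180.0, 0.0, -26.4]
ft_force: [-0.8, -0.0, -3.7]
finger_gap: 12.8
grip_force: 59.4
t 22.6 [464.8  96.  115.6] [180.    0.  -26.4] gap 12.8 grip 59.4 F [-0.8 -0.  -3.7]
466,96.3,28,-26.4 [ 0.09 -0.08  8.76] rz 0.001
[array([252., 184.]), array([252., 187.]), array([252., 226.])]
```

View pics/w8.png

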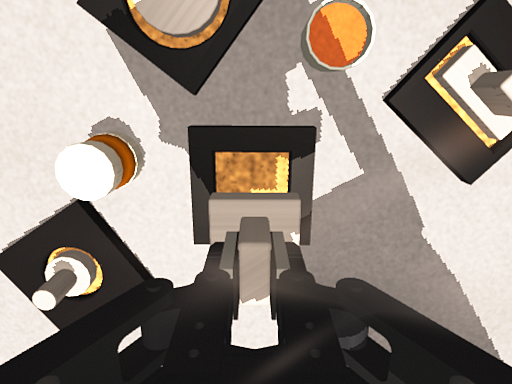

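The square cap is held parallel to its recess (cork columns 215–289, centre 252, as predicted). Lowering and releasing, then retreating sideways to clear the top view.

```bash
python3 -m handwheel '{"series":[[[0.1,-0.05,4,0,0,0,0],[0.1,-0.05,6.5,0,0,0,0],[0.1,-0.05,8,0,0,0,0],[0.1,-0.05,8.5,0,0,0,0],[0.1,-0.05,8.75,0,0,0,0],[0.1,-0.05,8.75,0,0,0,0],[0.1,-0.05,8.75,0,0,0,0]]]}'
python3 -m handwheel '{"series":[[[0,0,0,0,0,0,0.3],[0,0,0,0,0,0,0.6],[0,0,0,0,0,0,0.6],[0,0,0,0,0,0,0.6],[0,0,-5,0,0,0,0.6],[0,0,-10,0,0,0,0.6],[0,0,-15,0,0,0,0.6],[0,0,-18,0,0,0,0.6]]]}'
python3 -m handwheel '{"series":[[[0,6,-3,0,0,0,0.6],[0,12,-3,0,0,0,0.6],[0,18,-3,0,0,0,0.6],[0,24,-3,0,0,0,0.6],[0,30,-3,0,0,0,0.6],[0,36,-3,0,0,0,0.6],[0,42,-3,0,0,0,0.6],[0,46,-3,0,0,0,0.6],[0,46,-3,0,0,0,0.6],[0,46,-3,0,0,0,0.6],[0,46,-3,0,0,0,0.6],[0,46,-3,0,0,0,0.6]]]}'
python3 - <<'E'
from h import *
e=eyes.snapshot('top'); s=eyes.snapshot('side')
a=e['img'][115:245,110:330,::-1]; b=s['img'][190:360,160:340,::-1]
cv2.imwrite('pics/w9.png',np.hstack([cv2.resize(a,(440,390),interpolation=2),cv2.resize(b,(360,390),interpolation=2)]))
E
```

```text
time: 23.5
tool_pos: [466.5, 95.5, 29.1]
tcp_rot: [-180.0, -0.1, -26.4]
ft_force: [0.4, 0.2, -2.7]
finger_gap: 13.2
grip_force: 59.3
time: 24.5
tool_pos: [466.7, 95.5, 211.5]
tcp_rot: [-179.9, -0.2, -26.4]
ft_force: [0.4, -0.4, -0.1]
finger_gap: 51.6
grip_force: 0.0
time: 26.0
tool_pos: [261.6, -315.8, 238.4]
tcp_rot: [180.0, -0.0, -26.3]
ft_force: [0.6, -0.0, 0.6]
finger_gap: 51.0
grip_force: 0.0
```

View pics/w9.png

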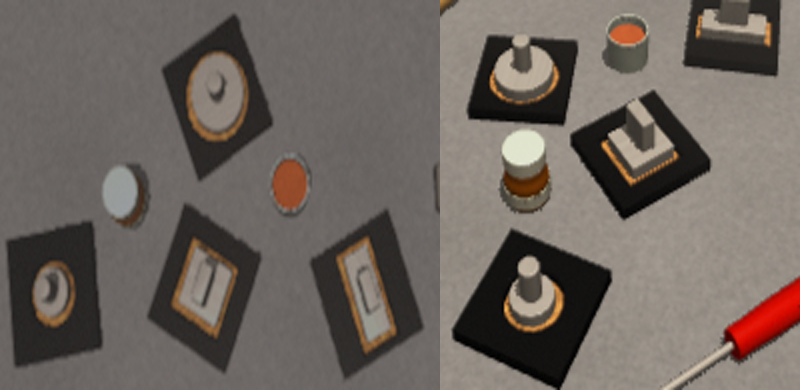

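All four caps sit flat in their own recesses with cork showing around them, and the jar and tin are in place. Handing in.

```bash
python3 -c "
from bench import r
print(r.hand_in())"
```

```text
the job is handed in; nothing more can be done
None
```

All four caps are seated flat in their own recesses, the jar and tin stand where they were, and the job was handed in after about 26 s of robot time; the hand-in returned no verdict.

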